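# Run the came puller's carriage home and relock it

### The job

Get the lead came puller ready for the next came: pull up its T-handled lock plunger and twist it so that it stays out, push the ball-topped valve lever to the left (towards the home stop) and hold it there until the carriage has run fully home, then let the lever spring back upright. Finally twist the plunger back so that it drops fully home and locks the carriage again, and let go of everything. Leave the cup of nails, the pliers, the tape and the lead strip where they lie.

Things in the scene. Friction and masses are not known exactly. Their poses are not given: they have to be found in the camera images.
- puller: Lead came puller: low air-driven machine bolted to the bench, 330 mm long (y) x 200 mm deep (x). Origin on the bench under its middle; +y = carriage's way home (left seen from the robot), x away from the robot, z up. Behind: guide rods, steel carriage (top 69 mm, its came jaw up to 92 mm), air cylinder. In front: lock plunger at x -48, y -40 mm; valve lever at x -65, y +110 mm.
- carriage (a joint): Carriage travel along the machine's +y, m: 0 pulled out to the right (start), 0.100 against the home stop. While the lever is held over 0.2 rad to the left and the plunger is out, the cylinder's return spring runs it home at 25 to 35 mm/s (3 to 4 s). With the lever let go it stops, within 13 mm, and stays blocked; with the plunger in it cannot leave its place.
- lever (a joint): Valve lever, rad: 0 upright (spring-centred, about 6 N at the knob at full throw), positive leaning to the machine's +y (left, towards home); end stops at +-0.45. Returns to 0 by itself when let go. Pushed to the right nothing moves.
- lever_knob (a point): Centre of the black ball (34 mm across) on top of the lever, 146 mm over the bench when upright, on a 9 mm steel rod that stands free from 75 mm up; the hinge is 96 mm below this point, its axis along the machine's x.
- lock_handle (a point): Centre of the plunger's black T-grip: a bar 48 mm long (own x), 14 mm thick (own y), 22 mm high; 111 mm over the bench when in. This frame turns with the grip; the plunger's axis is vertical through this point. The fixed steel sleeve below it (24 mm square) ends 89 mm over the bench, 11 mm below the bar's underside when in.
- lock_pull (a joint): How far the plunger is pulled up, m: 0 fully in, 0.016 fully out; a 4 to 7 N spring pulls it down. It can twist only above 0.0105; twisted fully, it rests at 0.0085 in the sleeve's cross groove. Twisted back (up 2 mm out of the groove) it drops: to 0 if the carriage is at 0 or 0.100 (within about 2 mm), else its bolt stands on the carriage's bar at 0.0065.
- lock_turn (a joint): Twist of the plunger, rad, counter-clockwise from above: 0 grip along the machine's x (it can go in), 1.45 fully twisted; above about 1.25 it lies in the rest groove and stays out. It cannot turn while it is in.
- cup (a point): Bystander: clear plastic cup with nails, 107 mm across, 98 mm high, behind the machine; point half-way up.
- pliers (a point): Bystander: pliers with red grips, 64 x 188 x 14 mm, behind the machine; point at their centre.
- tape (a point): Bystander: roll of masking tape, 93 mm across, 19 mm high, left of the machine; point at its centre.
- strip (a point): Bystander: strip of lead came, 85 x 10 x 6 mm, in front of the machine; point at its centre.

How it is judged (in metres and radians):
On the way, in this order (a step that is already met when the one before it is completed fails the run):
1. the plunger is pulled up and twisted, and stays out (value of joint lock_pull above 0.007 m and value of joint lock_turn above 0.4 rad and contact force between the fingers and lock_turn below 0.1 N), for 0.2 s.
2. the lever is held to the left until the carriage is home (value of joint lever above 0.14 rad and value of joint carriage above 0.09 m), for 0.1 s.
3. the lever is let go and stands upright, the carriage home (value of joint lever between -0.07 and 0.07 rad and value of joint carriage above 0.0965 m), for 0.2 s.
At the end, for the whole second after the job is handed in: The carriage is home (travel over 96.5 mm of 100), the plunger is twisted back (within 0.3 rad) and fully in (within 2 mm) so that it locks the carriage, and the lever stands upright (within 0.07 rad) (all of step 3 and value of joint lock_pull below 0.002 m and value of joint lock_turn below 0.3 rad); the robot touches nothing.
It fails at once if the cup, the pliers, the tape or the lead strip is pushed more than 20 mm from its place (distance of any of cup, pliers, tape, strip from where it was at the start of the episode above 0.02 m).
It also fails if it takes over 71 s, if anything falls off the work surface, if the arm or the gripper's body presses on something with over 40 N, if the wrist force passes 120 N, or if a joint passes its speed limit or range.

### The arm

A 6-joint arm with a two-finger parallel gripper is mounted at the origin on a cart in front of the work surface, level with it; the furniture and walls round the work are solid. World frame = base frame: x ahead of the robot, y to its left, z up, the work surface at z = 0. Lengths are in m, angles in degrees, forces in N, time in s.
With the tool pointing down it reaches from about 0.4 to 0.825 m from the base axis. Payload 7 kg.
Tool frame: the origin (TCP) lies midway between the tips of the shut fingers; the grasp point (between the pads) lies r.grip_depth behind it (r.grip_depth is the distance from the TCP to the grasp point, in m); z points along the fingers, y is the direction in which the jaws open and shut (so a half turn about z gives the same grasp; the last joint's range is limited). The gripper opens to 88 mm and grips with 3 to 60 N. Pads are 19 mm wide; open, the fingers measure 130 mm over their backs; the gripper's body (78 mm by 193 mm) begins 47 mm behind the grasp point.
Start: joints at [-54.311, 20.546, 0.682, 0, -70.136, -16.507], TCP at [0.222, -0.638, 0.205] pointing down, gripper open.
Joint ranges: [-176.03, 176.03], [-82.01, 121.73], [-58.28, 71.71], [-173.87, 95.51], [-174.79, -0.11], [-173.66, 173.66]. Speed limits (degrees/s): [136.94, 136.94, 172.46, 180, 180, 180].

### API

Orientations are given as [roll, pitch, yaw] about the fixed x, y, z axes, in that order (R = Rz(yaw) Ry(pitch) Rx(roll)).
In Python, from plant import r, imaging, close_job gives the robot as it stands.
- The arm moves only by the tool step_arm, never from a script. Its argument "commands" is a list of rows, each a list of 2 entries, a list of its own where there are three numbers: the shift along the tool's x, y, z in mm, then the turn about the tool's z in degrees. In form: [[[x, y, z], twist], ...]. A call has 1 to 20 rows; each row shifts and turns the commanded pose from where the row before left it, along the tool's axes as they then stand; what a row does not reach is not made up. A row lasts 1/8 s, in which the tool goes at most 62.5 mm and 10.7 degrees, less where a joint would pass 70% of its speed; a pose out of reach is approached as far as the arm can. A call with a gripper value outside its range is refused whole. "gripper" is the closure, from 0 (fully open) to 1 (shut), set as the call begins (left out, the last holds). The fingers move at their own pace and stop on an object; "grip_force" is the grip in N (left out, the last holds). Time passes only in rows, so rows that do not move let the fingers close. It gives the time, the measured TCP pose, the force and the opening at its end, in the units of the state.
- r.get_state(): the state, without advancing time (a new reading comes with each control period).
- imaging.capture(name): name is "side" or "top" or "wrist"; returns a dict with "img" (384x512x3 uint8, red, green, blue), "z_map" (384x512 float32, m along the optical axis (not along the pixel's ray), 0 where there is no reading), "vfov" (degrees; the focal length in pixels is half the picture's height over the tangent of half this angle, whatever the lens; pixels are square), "cx", "cy" (the principal point, pixels), "D" ([k1, k2, p1, p2, k3] as OpenCV has them; the pictures are not rectified), "extrinsics" (4x4, takes a point from camera to world coordinates); the wrist camera has in their place "T_tool_cam" (4x4, takes a point from camera to tool coordinates, whose origin is the TCP and whose axes are the flange's). Camera axes: x right, y down, z forward; pixel columns grow to the right and rows downward; lengths in m; the calibration is good to about 2 mm. A picture is of the moment at which its call begins: read the wrist's pose just before it.
- close_job(): hands the job in, once; it reports no verdict.
The state is a dict: "time_s": time; "joints": joint angles; "qd": joint speeds; "joint_torque": joint torques, N m; "tcp_pos": TCP position; "eef_rot": TCP orientation; "contact_force": force on the tool from outside, world axes, zero at the start; "moment": the same for the moment, N m; "gripper_width": finger opening in m.
Only numpy, scipy, OpenCV 4.12 (cv2) and the standard library are available. Lean on these libraries where they do the work, as an engineer would, in place of code of your own. Each camera call takes 0.05 s, during which the arm holds its last target.

## Working session

There is one attempt and no reset: what is moved stays moved. The work goes in short steps, Python scripts to look and compute and a tool call to move; the robot and the scene stay as the last step left them, time stands still between calls to the robot, and variables do not carry over. Pictures are saved under pics/ and viewed, and the job is handed in when it is done.

Besides the shell and the picture viewer there is one more tool, called after "Request:" as a command line: name --argument value ..., lists and objects as JSON in quotes. step_arm: Moves the arm, as the interface text tells. Its arguments: {"type":"object","properties":{"commands":{"type":"array","items":{"type":"array"}},"gripper":{"type":"number"},"grip_force":{"type":"number"}},"required":["commands"]}

```bash
ls; mkdir -p pics; python3 - <<'E'
from plant import r, imaging
import cv2, numpy as np, pickle
s=r.get_state(); print(s, r.grip_depth)
for n in ["side","top"]:
    d=imaging.capture(n); cv2.imwrite(f"pics/{n}0.png",d["img"][:,:,::-1]); pickle.dump(d,open(f"pics/{n}0.pkl","wb"))
    print(n,d["vfov"],d["cx"],d["cy"],d["D"],d["extrinsics"])
E
```

```text
pics
{'time_s': 0.0, 'joints': array([-5.43094806e+01,  2.05913727e+01,  6.34790328e-01, -2.03996983e-02,
       -7.01366882e+01, -1.65076791e+01]), 'qd': array([-0.09634193,  0.01270027, -0.15704567, -0.00516488, -0.08287165,
        0.21802061]), 'joint_torque': array([ 1.23708454e-03, -5.82721031e+01,  2.93056995e+01,  6.99707955e+00,
        6.86865402e-03, -1.83443558e-04]), 'tcp_pos': array([ 0.22160459, -0.63703218,  0.20383027]), 'eef_rot': array([ 1.79905124e+02, -8.11818918e-03, -1.60824100e+02]), 'contact_force': array([ 0.31736085,  0.43997055, -0.4188677 ]), 'moment': array([-0.01712998,  0.01649192, -0.00742567]), 'gripper_width': 0.0878281076099928} 0.0188
side 52.049724587160576 255.48421208922255 194.4201480684569 [0.04786572 0.         0.         0.         0.        ] [[ 0.91278417 -0.15802199  0.37663524  0.2550144 ]
 [-0.40837063 -0.33581875  0.84879868 -0.46685756]
 [-0.00764768 -0.92857677 -0.37106158  0.44203502]
 [ 0.          0.          0.          1.        ]]
top 44.116000079331016 258.0998877163313 188.33936002531502 [-0.13895385  0.          0.          0.          0.        ] [[-0.01862255 -0.98069893  0.19463507  0.42391291]
 [-0.99981416  0.01923651  0.00126458  0.22646485]
 [-0.00498427 -0.19457535 -0.98087491  1.04359269]
 [ 0.          0.          0.          1.        ]]
```

View pics/side0.png

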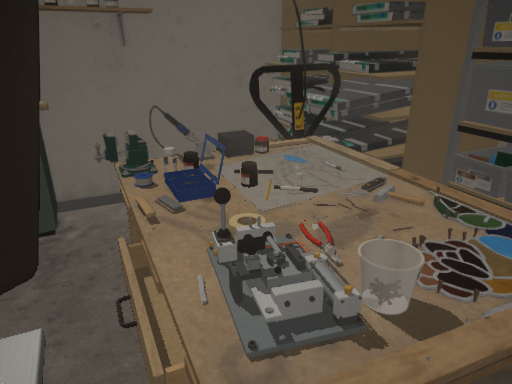

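View pics/top0.png

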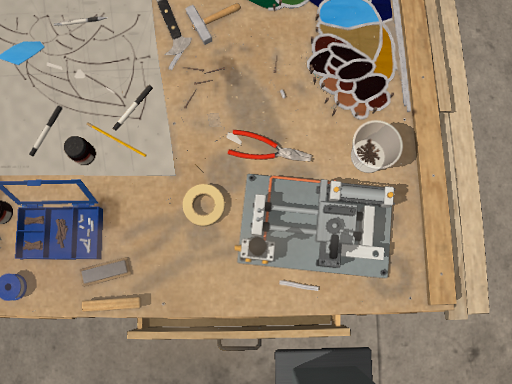

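The side view shows the knob at (222,195) and the T-grip near (250,243). In the top view the knob is at about (258,245), the T-grip near (333,248), and the tape, strip, pliers and cup are clear of the front. I'll zoom in next.

```bash
python3 - <<'E'
import cv2,pickle
a=pickle.load(open("pics/top0.pkl","rb"))["img"][165:300,225:405,::-1]
cv2.imwrite("pics/topz.png",cv2.resize(a,None,fx=4.4,fy=4.4,interpolation=cv2.INTER_CUBIC))
a=pickle.load(open("pics/side0.pkl","rb"))["img"][175:355,195:370,::-1]
cv2.imwrite("pics/sidez.png",cv2.resize(a,None,fx=3.3,fy=3.3,interpolation=cv2.INTER_CUBIC))
E
```

```text
(no output)
```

View pics/topz.png

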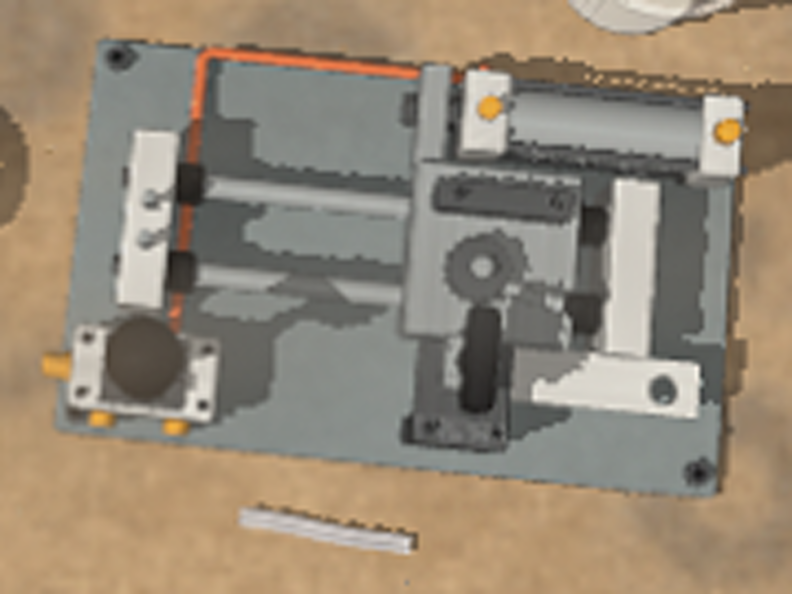

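View pics/sidez.png

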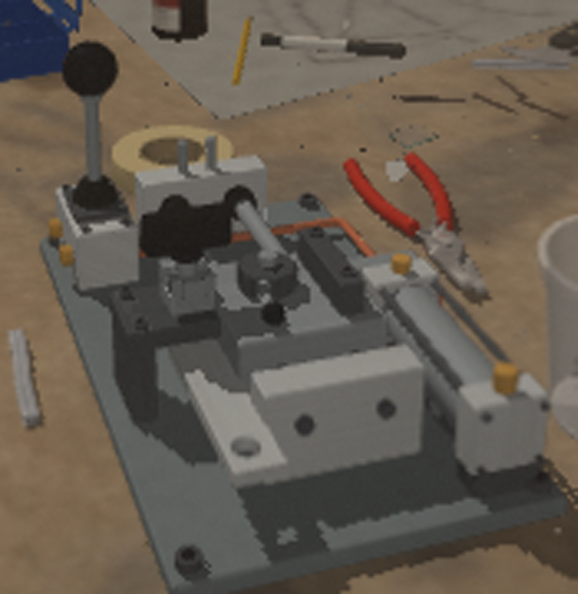

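```bash
cat > h.py <<'E'
import cv2,pickle,numpy as np
def K(d):
    h,w=d["img"].shape[:2]; f=h/2/np.tan(np.radians(d["vfov"]/2))
    return np.array([[f,0,d["cx"]],[0,f,d["cy"]],[0,0,1]])
def ray(d,p,T=None):
    T=d["extrinsics"] if T is None else T
    u=cv2.undistortPoints(np.array([[p]],float),K(d),np.array(d["D"]))[0,0]
    v=T[:3,:3]@np.array([u[0],u[1],1]); return T[:3,3],v
def plane(d,p,z,T=None):
    o,v=ray(d,p,T); return o+v*(z-o[2])/v[2]
def proj(d,P,T=None):
    T=d["extrinsics"] if T is None else T
    Ti=np.linalg.inv(T); rv=cv2.Rodrigues(Ti[:3,:3])[0]
    return cv2.projectPoints(np.array(P,float).reshape(-1,1,3),rv,Ti[:3,3],K(d),np.array(d["D"]))[0][:,0]
def cloud(d,T=None):
    T=d["extrinsics"] if T is None else T
    h,w=d["img"].shape[:2]; g=np.stack(np.meshgrid(np.arange(w),np.arange(h)),-1).reshape(-1,1,2).astype(float)
    u=cv2.undistortPoints(g,K(d),np.array(d["D"]))[:,0]; z=d["z_map"].reshape(-1,1)
    P=np.hstack([u,np.ones_like(z)])*z
    return (P@T[:3,:3].T+T[:3,3]).reshape(h,w,3)
E
python3 - <<'E'
from h import *
for n in ["top","side"]:
    d=pickle.load(open(f"pics/{n}0.pkl","rb")); C=cloud(d); g=d["img"].astype(int).max(2)
    box={"top":((238,228,285,268),(322,225,348,265)),"side":((205,180,238,220),(225,225,275,262))}[n]
    for nm,b,zr in (("knob",box[0],(.12,.18)),("grip",box[1],(.098,.14))):
        m=np.zeros(g.shape,bool); m[b[1]:b[3],b[0]:b[2]]=1
        m&=(C[...,2]>zr[0])&(C[...,2]<zr[1])&(g<110)
        k,l,st,ce=cv2.connectedComponentsWithStats(m.astype(np.uint8))
        i=1+np.argmax(st[1:,4]); m=l==i
        c=max(cv2.findContours(m.astype(np.uint8),0,2)[0],key=cv2.contourArea)
        print(n,nm,st[i],ce[i],cv2.minAreaRect(c),cv2.minEnclosingCircle(c),"med",np.median(C[m],0),"max z",np.percentile(C[m][:,2],95))
        z=.146 if nm=="knob" else .122
        if n=="top":
            print("  ray",plane(d,ce[i],z))
            if nm=="grip":
                bx=cv2.boxPoints(cv2.minAreaRect(c)); print(np.array([plane(d,q,.122)[:2] for q in bx]))
# knob triangulation using sides
E
```

```text
top knob [249 237  18  18 253] [257.3715415  245.78656126] ((257.5, 245.5), (17.0, 17.0), 90.0) ((257.35430908203125, 245.81126403808594), 8.963730812072754) med [0.49022343 0.23149305 0.15669224] max z 0.1616102036330831
  ray [0.49139559 0.23105919 0.146     ]
top grip [329 235  10  24 194] [333.50515464 246.38659794] ((333.2735290527344, 246.44410705566406), (8.743401527404785, 23.39243507385254), 4.39870548248291) ((334.0, 246.5), 11.884963989257812) med [0.48949302 0.08275056 0.11964126] max z 0.1226028436904848
  ray [0.48882205 0.08315417 0.122     ]
[[0.46704958 0.09480566]
 [0.51227221 0.0893656 ]
 [0.51055611 0.07229489]
 [0.46532427 0.07787365]]
side knob [214 188  17  21 244] [221.80327869 196.50409836] ((221.16156005859375, 196.59231567382812), (16.248550415039062, 18.977312088012695), 29.744882583618164) ((221.5, 197.85000610351562), 10.453454971313477) med [0.48759315 0.22248333 0.15035829] max z 0.16175326814412844
side grip [237 236  28  19 383] [250.84856397 244.66579634] ((251.2109832763672, 245.621337890625), (16.194091796875, 27.5983829498291), 81.25383758544922) ((251.14747619628906, 244.37049865722656), 14.344806671142578) med [0.48658131 0.0761368  0.11477731] max z 0.12258703236093235
```

Knob is at (0.491, 0.231) and the grip at (0.489, 0.083). The machine yaw comes out at about -7.2°, from the grip-to-knob vector (-7.4°) and the bar itself (-6.9°). Moving above the grip.

Request:
step_arm --commands '[[[-10, 12, 0], 0], [[-20, 24, 0], 0], [[-26, 32, 0], 0], [[-26, 32, 0], 0], [[-26, 32, 0], 0], [[-26, 32, 0], 0], [[-26, 32, 0], 0], [[-26, 32, 0], 0], [[-26, 32, 0], 0], [[-26, 32, 0], 0], [[-26, 32, 0], 0], [[-26, 32, 0], 0], [[-26, 32, 0], 0], [[-26, 32, 0], 0], [[-26, 32, 0], 0], [[-26, 32, 0], 0], [[-26, 32, 0], 0], [[-26, 32, 0], 0], [[-26, 32, 0], 0], [[-17, 20, 0], 0]]' --gripper 0.3

```text
time_s: 2.6
tcp_pos: [0.4862, 0.0916, 0.2047]
eef_rot: [180.0, 0.0, -160.7]
contact_force: [-0.4, -0.0, -0.1]
gripper_width: 0.0615
```

Request:
step_arm --commands '[[[0, 0, 0], 6], [[0, 0, 0], 7], [[0, 0, 0], 7], [[0, 0, 0], 6.4], [[0, 0, 0], 0], [[0, 0, 0], 0]]'

```text
time_s: 3.35
tcp_pos: [0.4862, 0.0898, 0.2048]
eef_rot: [180.0, -0.0, 172.9]
contact_force: [1.1, -0.9, -0.2]
gripper_width: 0.0612
```

```bash
cat >> h.py <<'E'
from scipy.spatial.transform import Rotation as Ro
def wT(s,d):
    T=np.eye(4); T[:3,:3]=Ro.from_euler("xyz",s["eef_rot"],degrees=True).as_matrix(); T[:3,3]=s["tcp_pos"]
    return T@d["T_tool_cam"]
def show():
    from plant import r
    s=r.get_state(); print({k:np.round(s[k],4).tolist() for k in ("time_s","joints","tcp_pos","eef_rot","contact_force","moment","gripper_width")}); return s
def cap(n,name):
    from plant import imaging
    d=imaging.capture(n); cv2.imwrite(f"pics/{name}.png",d["img"][:,:,::-1]); return d
E
python3 - <<'E'
from h import *
s=show(); d=cap("wrist","w1"); d["T"]=wT(s,d); pickle.dump(d,open("pics/w1.pkl","wb")); print(d["T"])
E
```

```text
{'time_s': 3.35, 'joints': [33.2813, 3.3418, -21.5, -0.0028, -65.1603, -130.3641], 'tcp_pos': [0.4862, 0.0898, 0.2048], 'eef_rot': [179.9995, -0.0032, 172.916], 'contact_force': [1.0769, -0.9034, -0.1655], 'moment': [-0.0114, -0.0679, -0.0157], 'gripper_width': 0.0612}
[[ 1.23831664e-01  9.60617234e-01  2.48757408e-01  4.20530769e-01]
 [ 9.92302940e-01 -1.20072247e-01 -3.02907766e-02  9.78559294e-02]
 [ 7.71018815e-04  2.50593665e-01 -9.68092052e-01  3.84626883e-01]
 [ 0.00000000e+00  0.00000000e+00  0.00000000e+00  1.00000000e+00]]
```

View pics/w1.png

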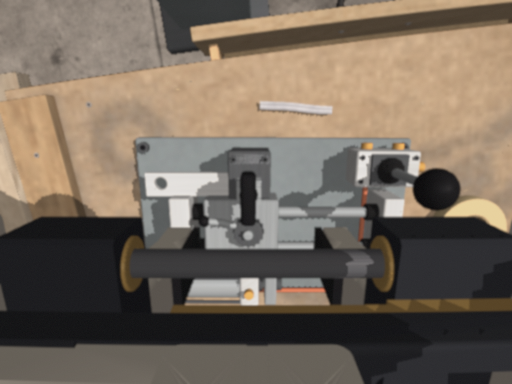

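The wrist view shows the grip bar at about (248,197), nearly vertical and so aligned with the jaws, and the knob at about (437,189). I'll measure both by rays.

```bash
python3 - <<'E'
from h import *
d=pickle.load(open("pics/w1.pkl","rb")); T=d["T"]; C=cloud(d,T); g=d["img"].max(2).astype(int)
for nm,b,zr,z in (("grip",(225,160,275,232),(.104,.14),.122),("knob",(405,160,470,220),(.115,.18),.146)):
    m=np.zeros(g.shape,bool); m[b[1]:b[3],b[0]:b[2]]=1; m&=(g<70)&(C[...,2]>zr[0])&(C[...,2]<zr[1])
    k,l,st,ce=cv2.connectedComponentsWithStats(m.astype(np.uint8)); i=1+np.argmax(st[1:,4]); m=(l==i)
    c=max(cv2.findContours(m.astype(np.uint8),0,2)[0],key=cv2.contourArea); R=cv2.minAreaRect(c)
    print(nm,st[i],ce[i],R,plane(d,R[0],z,T),"med",np.median(C[m],0),np.percentile(C[m],[3,97],0))
E
```

```text
grip [240 171  16  55 803] [247.36363636 197.65006227] ((247.5, 198.0), (54.0, 15.0), 90.0) [0.48801707 0.08145165 0.122     ] med [0.48750897 0.08125999 0.12126998] [[0.46704904 0.07414008 0.11285713]
 [0.51108083 0.0885223  0.12280116]]
knob [ 411  169   49   42 1513] [436.09847984 189.03370787] ((436.294189453125, 189.176513671875), (41.231056213378906, 45.59669494628906), 75.96376037597656) [0.4932627  0.23258464 0.146     ] med [0.48947018 0.22593469 0.15761043] [[0.47778827 0.21565061 0.1447173 ]
 [0.50428465 0.24020674 0.16274434]]
```

Request:
step_arm --commands '[[[-3.3, -7.5, 0], 0], [[0, 0, 10], 0], [[0, 0, 20], 0], [[0, 0, 20], 0], [[0, 0, 20], 0], [[0, 0, 20], 0], [[0, 0, 12], 0], [[0, 0, 5], 0], [[0, 0, 0], 0], [[0, 0, 0], 0]]'

```text
time_s: 4.65
tcp_pos: [0.4892, 0.0822, 0.0984]
eef_rot: [180.0, 0.1, 172.8]
contact_force: [-1.0, -0.3, 0.4]
gripper_width: 0.0613
```

```bash
python3 - <<'E'
from h import *
s=show(); d=cap("side","s2"); a=d["img"][150:330,170:350,::-1]; cv2.imwrite("pics/s2z.png",cv2.resize(a,None,fx=3.3,fy=3.3,interpolation=cv2.INTER_CUBIC))
d=cap("wrist","w2")
E
```

```text
{'time_s': 4.65, 'joints': [32.2882, 9.4379, -29.9333, 0.0105, -50.5679, -129.5055], 'tcp_pos': [0.4892, 0.0822, 0.0984], 'eef_rot': [179.9675, 0.0522, 172.7893], 'contact_force': [-0.9969, -0.2846, 0.357], 'moment': [-0.0549, -0.0105, -0.0481], 'gripper_width': 0.0613}
```

View pics/s2z.png

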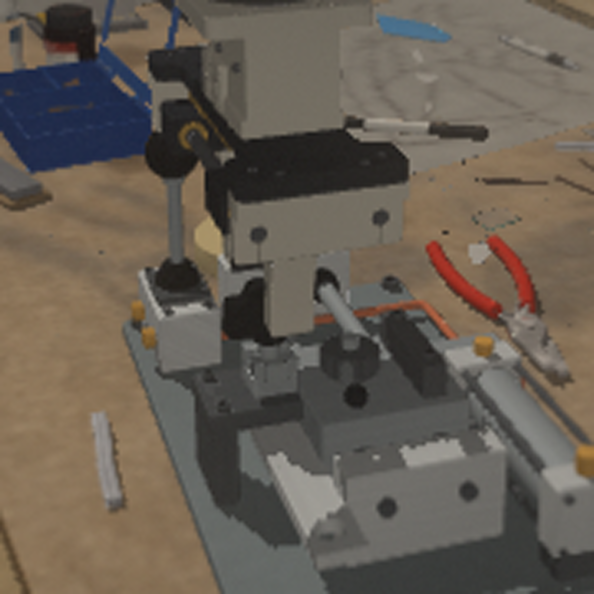

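View pics/w2.png

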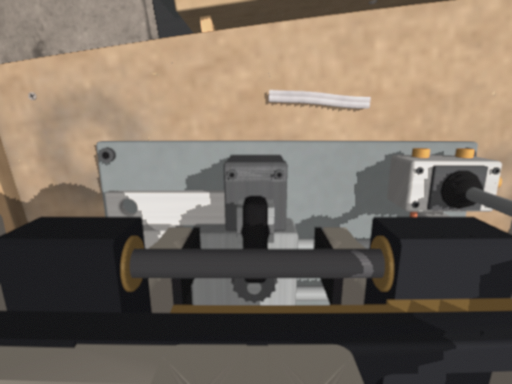

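The right-hand finger is beside the bar, above the sleeve. The wrist view shows the grip at column 256, centred between the fingers (190 to 320). Closing.

Request:
step_arm --commands '[[[0, 0, 0], 0], [[0, 0, 0], 0], [[0, 0, 0], 0], [[0, 0, 0], 0], [[0, 0, 0], 0], [[0, 0, 0], 0], [[0, 0, 0], 0], [[0, 0, 0], 0]]' --gripper 1 --grip_force 35

```text
time_s: 5.75
tcp_pos: [0.4888, 0.0819, 0.0978]
eef_rot: [-180.0, -0.0, 172.8]
contact_force: [0.4, -1.6, 0.4]
gripper_width: 0.0128
```

Request:
step_arm --commands '[[[0, 0, -3], 0], [[0, 0, -4], 0], [[0, 0, -4], 0], [[0, 0, -2.5], 0], [[0, 0, 0], 0], [[0, 0, 0], 0]]'

```text
time_s: 6.5
tcp_pos: [0.4885, 0.0818, 0.1112]
eef_rot: [-180.0, -0.0, 172.8]
contact_force: [0.7, -3.2, -5.7]
gripper_width: 0.0127
```

```bash
python3 - <<'E'
from h import *
s=show()
E
```

```text
{'time_s': 6.5, 'joints': [32.284, 8.5506, -29.0226, -0.0036, -52.4507, -129.5067], 'tcp_pos': [0.4885, 0.0818, 0.1112], 'eef_rot': [-179.987, -0.0203, 172.775], 'contact_force': [0.7085, -3.177, -5.6541], 'moment': [-1.2102, -0.326, -0.0153], 'gripper_width': 0.0127}
```

Raised by 13.4 mm and the spring reads 5.7 N, as expected. Now twisting counter-clockwise.

Request:
step_arm --commands '[[[0, 0, 0], -4], [[0, 0, 0], -7], [[0, 0, 0], -7], [[0, 0, 0], -7], [[0, 0, 0], -7], [[0, 0, 0], -7], [[0, 0, 0], -7], [[0, 0, 0], -7], [[0, 0, 0], -7], [[0, 0, 0], -7], [[0, 0, 0], -7], [[0, 0, 0], -6], [[0, 0, 0], -4], [[0, 0, 0], 0], [[0, 0, 0], 0]]'

```text
time_s: 8.38
tcp_pos: [0.4891, 0.0811, 0.1113]
eef_rot: [-180.0, -0.1, -103.2]
contact_force: [3.3, -8.3, -6.8]
gripper_width: 0.0125
```

```bash
python3 - <<'E'
from h import *
s=show()
E
```

```text
{'time_s': 8.375, 'joints': [32.239, 8.5689, -29.0212, 0.0931, -52.4498, -45.5135], 'tcp_pos': [0.4891, 0.0811, 0.1113], 'eef_rot': [-179.9753, -0.0802, -103.2177], 'contact_force': [3.3339, -8.2885, -6.7777], 'moment': [-2.8902, -1.3638, -0.1111], 'gripper_width': 0.0125}
```

Request:
step_arm --commands '[[[0, 0, 2], 0], [[0, 0, 2], 0], [[0, 0, 0.5], 0], [[0, 0, 0], 0]]'

```text
time_s: 8.88
tcp_pos: [0.4891, 0.0811, 0.1068]
eef_rot: [-180.0, -0.1, -103.2]
contact_force: [4.2, -8.3, -6.0]
gripper_width: 0.0123
```

Request:
step_arm --commands '[[[0, 0, 0], 0], [[0, 0, 0], 0], [[0, 0, 0], 0], [[0, 0, 0], 0], [[0, 0, 0], 0], [[0, 0, 0], 0]]' --gripper 0.4

```text
time_s: 9.62
tcp_pos: [0.4888, 0.0821, 0.1068]
eef_rot: [180.0, 0.0, -103.2]
contact_force: [0.8, -1.0, -0.4]
gripper_width: 0.0525
```

```bash
python3 - <<'E'
from h import *
s=show(); d=cap("side","s3"); a=d["img"][150:330,170:350,::-1]; cv2.imwrite("pics/s3z.png",cv2.resize(a,None,fx=3.3,fy=3.3,interpolation=cv2.INTER_CUBIC))
E
```

```text
{'time_s': 9.625, 'joints': [32.2945, 8.8574, -29.329, -0.0021, -51.8131, -45.5062], 'tcp_pos': [0.4888, 0.0821, 0.1068], 'eef_rot': [179.9993, 0.0016, -103.213], 'contact_force': [0.7509, -1.0002, -0.3873], 'moment': [-0.0171, 0.1162, -0.0417], 'gripper_width': 0.0525}
```

View pics/s3z.png

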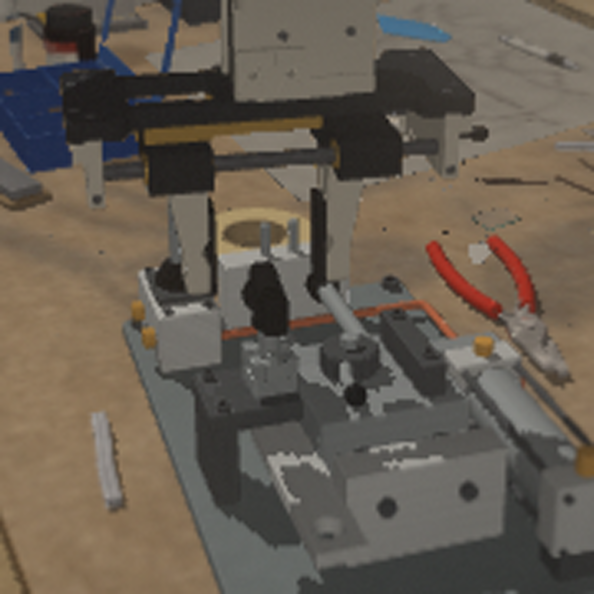

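The grip now lies along the machine's y and stays out with the fingers clear of it. Next I raise, shut the fingers and go to the right of the knob.

Request:
step_arm --commands '[[[0, 0, -8], 0], [[0, 0, -16], 0], [[0, 0, -16], 0], [[0, 0, -10], 0], [[0, 0, 0], 0]]'

```text
time_s: 10.3
tcp_pos: [0.4893, 0.0823, 0.1576]
eef_rot: [-179.9, 0.1, -103.2]
contact_force: [-0.3, 0.3, -0.6]
gripper_width: 0.0525
```

Request:
step_arm --commands '[[[-12, 3.2, 0], 0], [[-24, 6.5, 0], 0], [[-24, 6.5, 0], 0], [[-24, 6.5, 0], 0], [[-12.5, 3.1, 0], 0], [[0, 0, 10], 0], [[0, 0, 14], 0], [[0, 0, 5], 0], [[0, 0, 0], 0], [[0, 0, 0], 0]]' --gripper 1

```text
time_s: 11.55
tcp_pos: [0.486, 0.1817, 0.128]
eef_rot: [-180.0, 0.0, -103.2]
contact_force: [0.1, 0.3, -0.1]
gripper_width: 0.0006
```

```bash
python3 - <<'E'
from h import *
s=show(); d=cap("side","s4"); a=d["img"][130:330,170:370,::-1]; cv2.imwrite("pics/s4z.png",cv2.resize(a,None,fx=3,fy=3,interpolation=cv2.INTER_CUBIC))
E
```

```text
{'time_s': 11.55, 'joints': [42.1958, 9.6503, -25.0684, 0.0091, -55.258, -55.44], 'tcp_pos': [0.486, 0.1817, 0.128], 'eef_rot': [-179.9806, 0.015, -103.2389], 'contact_force': [0.1202, 0.3424, -0.0765], 'moment': [0.0485, 0.1006, 0.0183], 'gripper_width': 0.0006}
```

View pics/s4z.png

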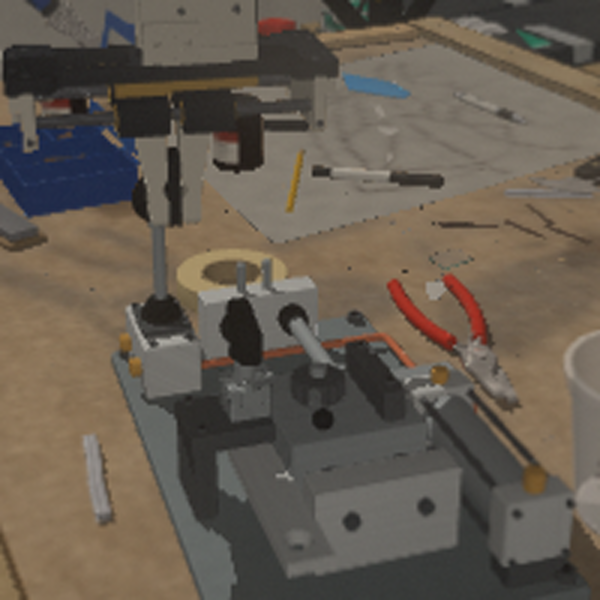

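Request:
step_arm --commands '[[[-5, 0.5, 0], 0], [[-8, 0.8, 0], 0], [[-8, 0.8, 0], 0], [[-8, 0.9, 0], 0], [[-8, 0.9, 0], 0], [[-8, 0.9, 0], 0], [[-8, 0.9, 0], 0], [[-3, 0.3, 0], 0], [[0, 0, 0], 0], [[0, 0, 0], 0]]'

```text
time_s: 12.85
tcp_pos: [0.4925, 0.2373, 0.1275]
eef_rot: [180.0, -0.0, -103.2]
contact_force: [0.9, -3.6, -0.5]
gripper_width: 0.0007
```

```bash
python3 - <<'E'
from h import *
s=show(); d=cap("side","s5"); a=d["img"][130:330,170:370,::-1]; cv2.imwrite("pics/s5z.png",cv2.resize(a,None,fx=3,fy=3,interpolation=cv2.INTER_CUBIC))
E
```

```text
{'time_s': 12.85, 'joints': [46.2678, 12.2742, -21.7294, -0.0048, -56.0357, -59.4952], 'tcp_pos': [0.4925, 0.2373, 0.1275], 'eef_rot': [179.9766, -0.0319, -103.2301], 'contact_force': [0.9467, -3.6476, -0.5086], 'moment': [-1.3827, -0.2778, -0.0223], 'gripper_width': 0.0007}
```

View pics/s5z.png

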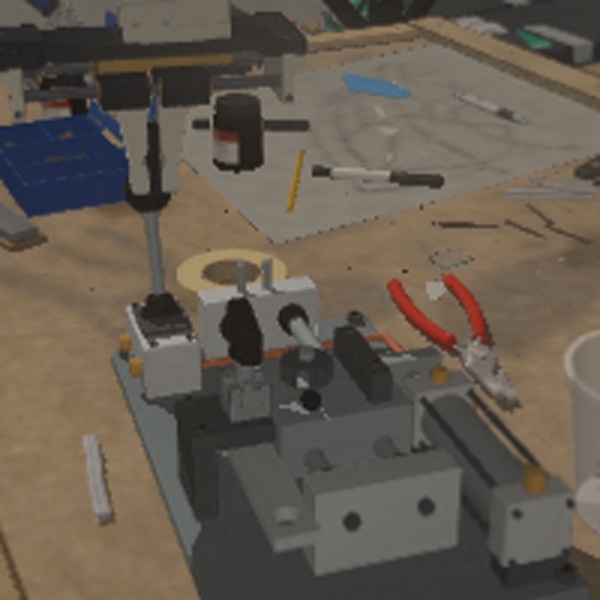

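The force is 3.7 N with the lever leaning, and the carriage has left the right-hand block. I'll push a few mm more and hold.

Request:
step_arm --commands '[[[-3, 0.3, 0], 0], [[-2, 0.2, 0], 0], [[0, 0, 0], 0], [[0, 0, 0], 0], [[0, 0, 0], 0], [[0, 0, 0], 0], [[0, 0, 0], 0], [[0, 0, 0], 0], [[0, 0, 0], 0], [[0, 0, 0], 0], [[0, 0, 0], 0], [[0, 0, 0], 0], [[0, 0, 0], 0], [[0, 0, 0], 0], [[0, 0, 0], 0], [[0, 0, 0], 0], [[0, 0, 0], 0], [[0, 0, 0], 0], [[0, 0, 0], 0], [[0, 0, 0], 0]]'

```text
time_s: 15.4
tcp_pos: [0.4934, 0.2427, 0.1278]
eef_rot: [-180.0, -0.0, -103.2]
contact_force: [-1.4, -3.9, -0.2]
gripper_width: 0.0002
```

Request:
step_arm --commands '[[[0, 0, 0], 0], [[0, 0, 0], 0], [[0, 0, 0], 0], [[0, 0, 0], 0], [[0, 0, 0], 0], [[0, 0, 0], 0], [[0, 0, 0], 0], [[0, 0, 0], 0], [[0, 0, 0], 0], [[0, 0, 0], 0], [[0, 0, 0], 0], [[0, 0, 0], 0], [[0, 0, 0], 0], [[0, 0, 0], 0]]'

```text
time_s: 17.15
tcp_pos: [0.4934, 0.2427, 0.1278]
eef_rot: [-180.0, 0.0, -103.2]
contact_force: [-1.6, -4.7, -0.8]
gripper_width: 0.0006
```

```bash
python3 - <<'E'
from h import *
s=show(); d=cap("side","s6"); a=d["img"][130:330,170:370,::-1]; cv2.imwrite("pics/s6z.png",cv2.resize(a,None,fx=3,fy=3,interpolation=cv2.INTER_CUBIC))
d=cap("top","t6"); pickle.dump(d,open("pics/t6.pkl","wb")); a=d["img"][165:300,225:405,::-1]; cv2.imwrite("pics/t6z.png",cv2.resize(a,None,fx=4.4,fy=4.4,interpolation=cv2.INTER_CUBIC))
E
```

```text
{'time_s': 17.15, 'joints': [46.6104, 12.521, -21.363, -0.0002, -56.1137, -59.8293], 'tcp_pos': [0.4934, 0.2427, 0.1278], 'eef_rot': [-179.999, 0.0021, -103.219], 'contact_force': [-1.5773, -4.6709, -0.7788], 'moment': [-1.4653, 0.6343, 0.0441], 'gripper_width': 0.0006}
```

View pics/s6z.png

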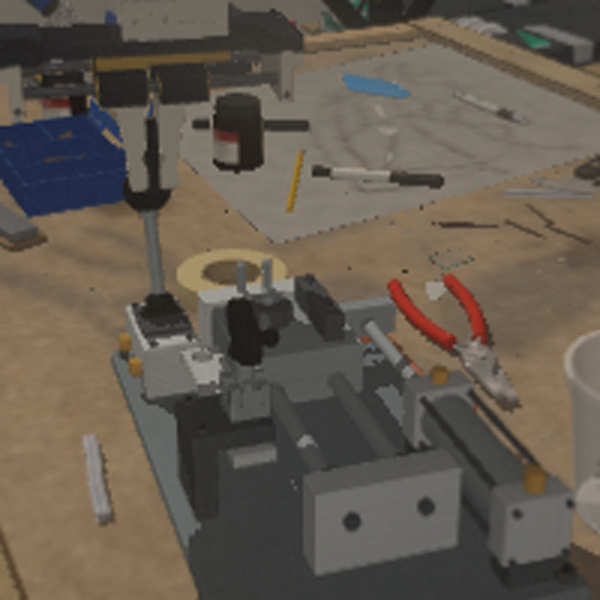

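View pics/t6z.png

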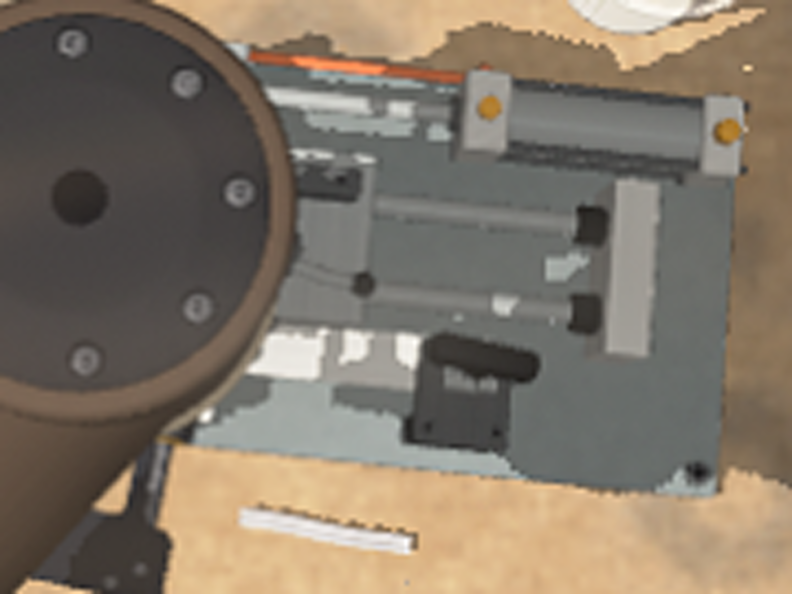

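The carriage's right edge went from zoom column 582 to about 373, roughly 100 mm, so it looks home. I'll hold a little longer and check that it has stopped.

Request:
step_arm --commands '[[[0, 0, 0], 0], [[0, 0, 0], 0], [[0, 0, 0], 0], [[0, 0, 0], 0], [[0, 0, 0], 0], [[0, 0, 0], 0], [[0, 0, 0], 0], [[0, 0, 0], 0]]'

```text
time_s: 18.25
tcp_pos: [0.4934, 0.2427, 0.1277]
eef_rot: [-180.0, -0.0, -103.2]
contact_force: [-0.5, -3.9, 0.7]
gripper_width: 0.0004
```

```bash
python3 - <<'E'
from h import *
d=cap("top","t7"); a=pickle.load(open("pics/t6.pkl","rb"))["img"].astype(int)
df=np.abs(d["img"].astype(int)-a).max(2); print(df.max(), (df>40).sum())
C=cloud(d)
# carriage right edge: points z 0.062-0.076, in machine frame
th=np.radians(-7.2); R=np.array([[np.cos(th),-np.sin(th)],[np.sin(th),np.cos(th)]])
lock=np.array([.4885,.082]); O=lock-R@np.array([-.048,-.040]); 
for nm,dd in (("t0",pickle.load(open("pics/top0.pkl","rb"))),("now",d)):
    C=cloud(dd); M=(C[...,:2]-O)@R
    m=(C[...,2]>.062)&(C[...,2]<.074)&(abs(M[...,0]-.005)<.03)&(M[...,1]>-.105)
    print(nm,np.percentile(M[m][:,1],[1,3,5,50,97]),m.sum())
E
```

```text
53 1
t0 [-0.08867296 -0.08683773 -0.08523213 -0.02741209  0.47644836] 909
now [0.01022592 0.01084973 0.01189254 0.02872985 0.6446608 ] 371
```

It has stopped and measured travel is 98–99 mm. Releasing the lever by backing off to the right.

Request:
step_arm --commands '[[[6, -0.6, 0], 0], [[9, -0.9, 0], 0], [[9, -0.9, 0], 0], [[9, -0.9, 0], 0], [[9, -0.9, 0], 0], [[9, -0.9, 0], 0], [[10, -1, 0], 0], [[0, 0, -10], 0], [[0, 0, -20], 0], [[0, 0, 0], 0], [[0, 0, 0], 0]]'

```text
time_s: 19.68
tcp_pos: [0.4853, 0.1821, 0.1578]
eef_rot: [180.0, 0.0, -103.2]
contact_force: [0.1, 0.2, -0.5]
gripper_width: 0.0002
```

```bash
python3 - <<'E'
from h import *
s=show(); d=cap("side","s8"); a=d["img"][130:330,170:370,::-1]; cv2.imwrite("pics/s8z.png",cv2.resize(a,None,fx=3,fy=3,interpolation=cv2.INTER_CUBIC))
E
```

```text
{'time_s': 19.675, 'joints': [42.2754, 7.9284, -22.81, -0.015, -59.2433, -55.4859], 'tcp_pos': [0.4853, 0.1821, 0.1578], 'eef_rot': [179.9997, 0.0224, -103.2182], 'contact_force': [0.1406, 0.218, -0.5042], 'moment': [0.0262, 0.102, -0.0588], 'gripper_width': 0.0002}
```

View pics/s8z.png

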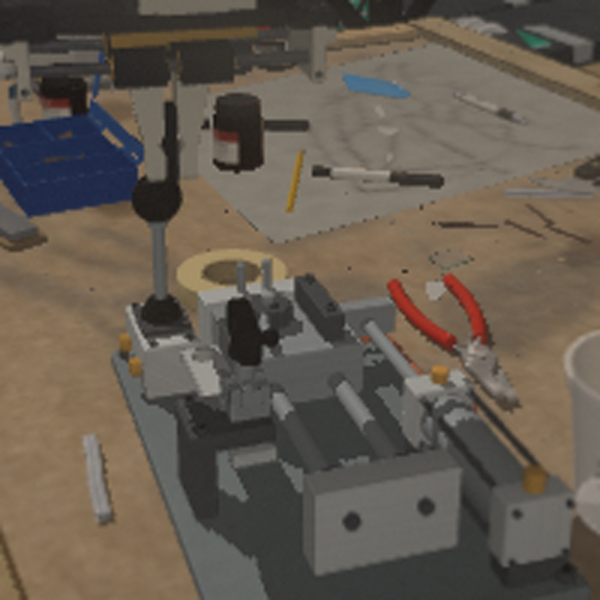

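The lever is upright, the fingers are clear of it, and the carriage is still home. Returning to the grip.

Request:
step_arm --commands '[[[12, -3.3, 0], 0], [[24, -6.5, 0], 0], [[24, -6.5, 0], 0], [[24, -6.5, 0], 0], [[12.6, -3.4, 0], 0], [[0, 0, 0], 0], [[0, 0, 0], 0], [[0, 0, 8], 0], [[0, 0, 16], 0], [[0, 0, 16], 0], [[0, 0, 8], 0], [[0, 0, 3], 0], [[0, 0, 0], 0], [[0, 0, 0], 0]]' --gripper 0.4

```text
time_s: 21.48
tcp_pos: [0.4891, 0.0821, 0.1072]
eef_rot: [-180.0, 0.0, -103.2]
contact_force: [-0.7, 0.7, -0.0]
gripper_width: 0.0523
```

```bash
python3 - <<'E'
from h import *
s=show(); d=cap("side","s9"); a=d["img"][130:330,170:370,::-1]; cv2.imwrite("pics/s9z.png",cv2.resize(a,None,fx=3,fy=3,interpolation=cv2.INTER_CUBIC)); cap("wrist","w9")
E
```

```text
{'time_s': 21.475, 'joints': [32.2844, 8.8246, -29.3009, 0.0082, -51.8253, -45.4997], 'tcp_pos': [0.4891, 0.0821, 0.1072], 'eef_rot': [-179.961, 0.0305, -103.2103], 'contact_force': [-0.6912, 0.676, -0.0292], 'moment': [0.0213, 0.0638, -0.0248], 'gripper_width': 0.0523}
```

View pics/s9z.png

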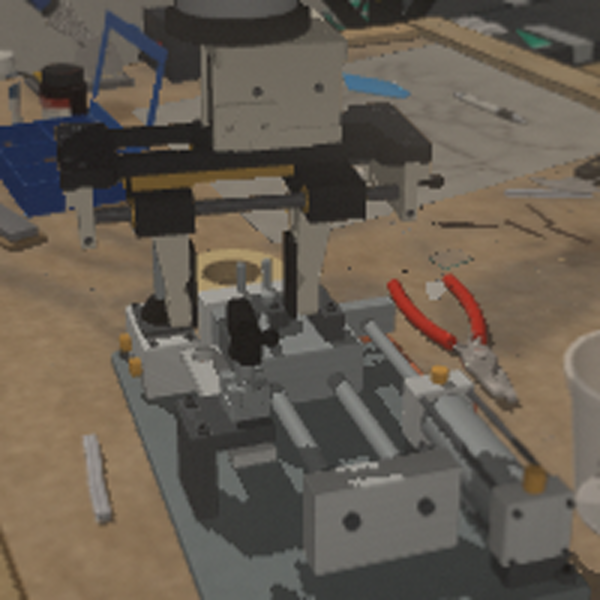

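View pics/w9.png

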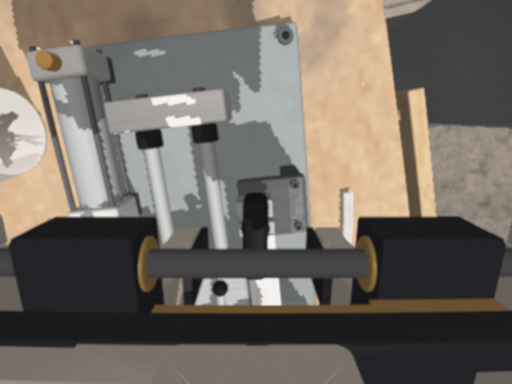

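The grip (column 256) is centred and aligned between the fingers. Grip it, then lift about 4.5 mm.

Request:
step_arm --commands '[[[0, 0, 0], 0], [[0, 0, 0], 0], [[0, 0, 0], 0], [[0, 0, 0], 0], [[0, 0, 0], 0], [[0, 0, 0], 0], [[0, 0, 0], 0], [[0, 0, -2], 0], [[0, 0, -2.5], 0], [[0, 0, 0], 0], [[0, 0, 0], 0]]' --gripper 1

```text
time_s: 22.95
tcp_pos: [0.4891, 0.0819, 0.1109]
eef_rot: [-180.0, 0.0, -103.2]
contact_force: [5.5, -2.0, -7.3]
gripper_width: 0.0119
```

```bash
python3 - <<'E'
from h import *
s=show()
E
```

```text
{'time_s': 22.95, 'joints': [32.267, 8.5908, -29.0178, 0.0082, -52.3733, -45.499], 'tcp_pos': [0.4891, 0.0819, 0.1109], 'eef_rot': [-179.9827, 0.0084, -103.227], 'contact_force': [5.5221, -2.0334, -7.2604], 'moment': [-0.5847, -2.2363, -0.0581], 'gripper_width': 0.0119}
```

Request:
step_arm --commands '[[[0, 0, 0], 4], [[0, 0, 0], 7], [[0, 0, 0], 7], [[0, 0, 0], 7], [[0, 0, 0], 7], [[0, 0, 0], 7], [[0, 0, 0], 7], [[0, 0, 0], 7], [[0, 0, 0], 7], [[0, 0, 0], 7], [[0, 0, 0], 7], [[0, 0, 0], 6], [[0, 0, 0], 4], [[0, 0, 0], 0], [[0, 0, 0], 0]]'

```text
time_s: 24.82
tcp_pos: [0.4893, 0.0816, 0.111]
eef_rot: [-180.0, 0.0, 172.8]
contact_force: [7.4, -4.0, -7.0]
gripper_width: 0.0119
```

```bash
python3 - <<'E'
from h import *
s=show()
E
```

```text
{'time_s': 24.825, 'joints': [32.2519, 8.595, -29.0184, 0.0492, -52.3704, -129.4975], 'tcp_pos': [0.4893, 0.0816, 0.111], 'eef_rot': [-179.9803, 0.0373, 172.7845], 'contact_force': [7.4431, -4.0124, -6.9877], 'moment': [-1.3582, -2.7702, 0.0849], 'gripper_width': 0.0119}
```

Twisted back. Lowering to the original grasp height with the grip held, to check that it goes in.

Request:
step_arm --commands '[[[0, 0, 3], 0], [[0, 0, 4], 0], [[0, 0, 4], 0], [[0, 0, 1.5], 0], [[0, 0, 0], 0], [[0, 0, 0], 0]]'

```text
time_s: 25.58
tcp_pos: [0.4894, 0.0817, 0.0987]
eef_rot: [-180.0, 0.1, 172.8]
contact_force: [5.8, -2.6, -4.7]
gripper_width: 0.0119
```

```bash
python3 - <<'E'
from h import *
s=show()
E
```

```text
{'time_s': 25.575, 'joints': [32.253, 9.4333, -29.9048, 0.0584, -50.6322, -129.4937], 'tcp_pos': [0.4894, 0.0817, 0.0987], 'eef_rot': [-179.984, 0.0516, 172.7963], 'contact_force': [5.8188, -2.5799, -4.7283], 'moment': [-1.3708, -2.5651, 0.0705], 'gripper_width': 0.0119}
```

The spring still pulls down at 4.7 N, so the plunger is passing freely into its hole. Open the fingers so it drops the last bit.

Request:
step_arm --commands '[[[0, 0, 0], 0], [[0, 0, 0], 0], [[0, 0, 0], 0], [[0, 0, 0], 0], [[0, 0, 0], 0], [[0, 0, 0], 0], [[0, 0, 0], 0], [[0, 0, -8], 0], [[0, 0, -20], 0], [[0, 0, -30], 0], [[0, 0, -30], 0], [[0, 0, -12], 0], [[0, 0, 0], 0], [[0, 0, 0], 0]]' --gripper 0.3

```text
time_s: 27.32
tcp_pos: [0.4881, 0.0817, 0.1977]
eef_rot: [-180.0, -0.1, 172.8]
contact_force: [-0.1, -0.2, -0.3]
gripper_width: 0.0614
```

```bash
python3 - <<'E'
from h import *
s=show(); d=cap("side","s10"); a=d["img"][130:330,170:370,::-1]; cv2.imwrite("pics/s10z.png",cv2.resize(a,None,fx=3,fy=3,interpolation=cv2.INTER_CUBIC))
C=cloud(d); g=d["img"].max(2)
m=np.zeros(g.shape,bool); m[225:262,225:275]=1; m&=(C[...,2]>.098)&(C[...,2]<.14)&(g<110)
print("side grip z95, n",np.percentile(C[m][:,2],95),m.sum(),np.argwhere(m).mean(0))
s=show(); d=cap("wrist","w10"); T=wT(s,d); C=cloud(d,T); g=d["img"].max(2).astype(int)
m=np.zeros(g.shape,bool); m[155:235,220:275]=1; m&=(g<70)&(C[...,2]>.104)&(C[...,2]<.14)
k,l,st,ce=cv2.connectedComponentsWithStats(m.astype(np.uint8)); i=1+np.argmax(st[1:,4]); m=l==i
c=max(cv2.findContours(m.astype(np.uint8),0,2)[0],key=cv2.contourArea); print(cv2.minAreaRect(c),np.median(C[m],0),np.percentile(C[m][:,2],97))
E
```

```text
{'time_s': 27.325, 'joints': [32.28, 3.7584, -22.0021, -0.0257, -64.3295, -129.4959], 'tcp_pos': [0.4881, 0.0817, 0.1977], 'eef_rot': [-179.9606, -0.0842, 172.7729], 'contact_force': [-0.1069, -0.2261, -0.2618], 'moment': [-0.0433, 0.0139, -0.0075], 'gripper_width': 0.0614}
side grip z95, n 0.12267236101996137 381 [244.6167979 250.8687664]
{'time_s': 27.375, 'joints': [32.2796, 3.7755, -22.0017, -0.0216, -64.3378, -129.4985], 'tcp_pos': [0.4881, 0.0816, 0.1976], 'eef_rot': [-179.9419, -0.1011, 172.7716], 'contact_force': [1.6125, -0.3049, 0.0884], 'moment': [-0.0624, -0.0155, 0.0204], 'gripper_width': 0.0615}
((255.99996948242188, 196.99998474121094), (55.99999237060547, 15.999998092651367), 90.0) [0.4873964  0.08109739 0.12133574] 0.12296420258170276
```

View pics/s10z.png

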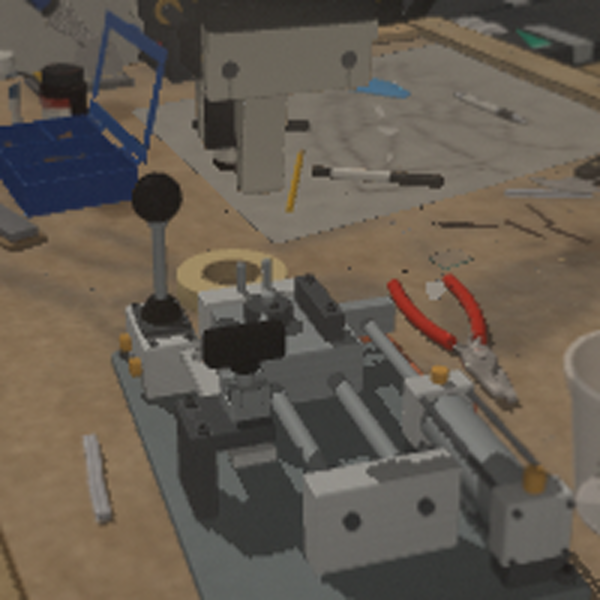

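View pics/w10.png

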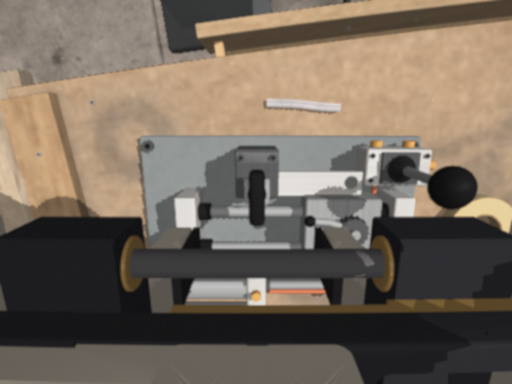

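The grip is back exactly where it began: side-view centroid (250.9, 244.6) against (250.8, 244.7) at the start, top at 0.1227 m against 0.1226, and aligned with the machine. The knob is upright, the carriage is home and nothing else has shifted. Handing in.

```bash
python3 -c "
from plant import close_job; print(close_job())"
```

```text
the job is handed in; nothing more can be done
None
```

The puller is ready for the next came: the carriage is home and locked, the lever stands upright, and the gripper is clear of everything. I handed the job in at about 27.4 s of the 71 s allowed; `close_job` gives no verdict.

I pulled the T-grip up about 13 mm, twisted it 84° counter-clockwise and let go, and it stayed out. I then held the lever left with shut fingers until the carriage stopped, backed off so it sprang upright, and twisted the plunger back so that it dropped in.

- **Plunger:** the grip is back at its starting position. Its top is at 122.7 mm against 122.6 mm at the start, and it lies along the machine's x.
- **Carriage:** measured travel was 98–99 mm from the top camera, and it was stationary before I released the lever. That estimate is only good to about 2 mm. The plunger dropping fully in supports it being within about 2 mm of home.
- **Lever and bystanders:** I judged these by eye in the last pictures. The lever looks upright and the bystanders in view look unmoved, but I did not measure them.
- **Forces:** the wrist readings I printed stayed near or below about 12 N, and the last one, with the arm clear, was near zero.

No check failed or disagreed.

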